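Snap the work table onto the glazing turntable

ROBOT

A 6-joint arm with a two-finger parallel gripper is mounted at the origin on a cart in front of the work surface, level with it; the furniture and walls round the work are solid. World frame = base frame: x ahead of the robot, y to its left, z up, the work surface at z = 0. Lengths are in m, angles in rad, forces in N, time in s.
With the tool pointing down it reaches from about 0.325 to 0.75 m from the base axis. Payload 7.6 kg.
Tool frame: the origin (TCP) lies midway between the tips of the shut fingers; the grasp point (between the pads) lies 19 mm behind it (env.grip_point_offset is the distance from the TCP to the grasp point, in m); z points along the fingers, y is the line along which they close (so a half turn about z gives the same grasp; the last joint's range is limited). The gripper opens to 85 mm and grips with 20 to 120 N. Pads are 22 mm wide; open, the fingers measure 114 mm over their backs; the gripper's body (76 mm by 85 mm) begins 54 mm behind the grasp point. The pads swing forward as they close: fully open they stand 13 mm farther back than shut.
Start: joints at [1.113, 0.052, 1.401, -0, 1.689, -0.07], TCP at [0.199, 0.486, 0.231] pointing down, gripper open.
Joint ranges: [-2.9, 2.9], [-0.91, 2.17], [0.12, 2.37], [-1.06, 4.2], [0.26, 2.73], [-2.93, 2.93]. Speed limits (rad/s): [2.57, 2.57, 3.01, 3.14, 3.14, 3.14].

INTERFACE

Orientations are given as a rotation vector (axis times angle).
In Python, from rig import telemetry, viewer, env gives the robot as it stands.
- The arm moves only by the tool step_arm, never from a script. Its argument "commands" is a list of rows, each an object with "angular": the turn, a rotation vector about the tool's x, y, z in rad, a list of three; "linear": the shift along the tool's x, y, z in mm, a list of three; "grip": the closure, from 0 (fully open) to 1 (shut). A call has 1 to 8 rows; each row is the pose to reach, as a shift and turn from the pose commanded when the call began, along the tool's axes at that moment; what a row does not reach only later rows make up. A row lasts 1/8 s, in which the tool goes at most 62.5 mm and 10.7 degrees, less where a joint would pass 70% of its speed; a pose out of reach is approached as far as the arm can. A call with a gripper value outside its range is refused whole. The fingers move at their own pace and stop on an object; "force" is the grip in N (left out, the last holds). Time passes only in rows, so rows that repeat a pose let the fingers close. It gives the time, the measured TCP pose, the force, the opening and the grip force at its end, in the units of the state.
- telemetry.get_obs(): the state, without advancing time (a new reading comes with each control period).
- viewer.read_camera(name): name is "side" or "top" or "wrist"; returns a dict with "frame" (480x640x3 uint8, red, green, blue), "vfov" (degrees; the focal length in pixels is half the picture's height over the tangent of half this angle, whatever the lens; pixels are square), "cx", "cy" (the principal point, pixels), "R" (3x3) and "t" (3): a world point X has camera coordinates R X + t; the wrist camera has in their place "T_tool_cam" (4x4, takes a point from camera to tool coordinates, whose origin is the TCP and whose axes are the flange's). Camera axes: x right, y down, z forward; pixel columns grow to the right and rows downward; lengths in m; the calibration is good to about 2 mm. A picture is of the moment at which its call begins: read the wrist's pose just before it. There is no depth.
- env.close_job(): hands the job in; it is judged then, once.
The state is a dict: "t": time; "joints": joint angles; "joint_velocities": joint speeds; "joint_efforts": joint torques, N m; "position": TCP position; "tool_rot": TCP orientation; "wrist_force": force on the tool from outside, world axes, zero at the start; "torque": the same for the moment, N m; "opening": finger opening in m; "grip_force": force on a finger pad.
Only numpy, scipy, OpenCV 4.12 (cv2) and the standard library are available. Lean on these libraries where they do the work, as an engineer would, in place of code of your own. Each camera call takes 0.05 s, during which the arm holds its last target. There are 200 camera calls.

TASK

Fit the loose round work table onto the glazing turntable: lower its sleeve over the upright spindle, feel for the turn at which the slot in the sleeve drops over the spindle's cross pin, then press it down past the sprung balls until it clicks fully home on the flange. Do not let it tip over, leave the other things on the bench where they stand, and let go at the end.

Things in the scene. Friction and masses are not known exactly. Their poses are not given: they have to be found in the camera images.
- turntable: Drive of a ceramist's turntable, fixed to the bench: round white cast housing, 124 mm in diameter, 40 mm high, with a small control nose (knob, rocker switch) on its -x side, reaching 82 mm from the middle. A steel spindle with a flange stands up from its middle. Origin: on the spindle's axis, at bench height; z up along the spindle.
- spindle_foot (a point): Middle of the flange's flat top, the shoulder on which the sleeve must finally sit: on the spindle's axis, 46 mm above the bench. The flange is 58 mm in diameter. The spindle above it is 20 mm in diameter for 60 mm. It is braked: it turns only at about 0.25 N m.
- pin_middle (a point): Middle of the steel cross pin, on the spindle's axis 11 mm above the shoulder. The pin is 6 mm thick, 46 mm long, level, and goes right through the spindle, so its top is 14 mm above the shoulder. The spindle may stand at any angle about its axis, and so the pin may point any way; this angle is not reported: see it, or feel for it.
- ball_level (a point): Point on the spindle's axis 28 mm above the shoulder, level with two sprung steel balls that stand out 2.8 mm on either side of the spindle (a quarter turn from the pin).
- spindle_nose (a point): Top of the spindle, on its axis, 74 mm above the shoulder (120 mm above the bench). The last 14 mm taper from 20 to 10 mm in diameter, which centres the sleeve.
- work_table: Loose bare-aluminium work table, about 0.42 kg, 127 mm high, standing upright on its sleeve. Origin: middle of the sleeve's lower rim; z up. Sleeve: outside diameter 46 mm, 82 mm high, blind bore 22 mm wide (28 mm in the lowest 22 mm). A slot 10 mm wide, bevelled to 14 mm at the rim, 16 mm deep, crosses the rim from side to side along the body's x axis: half a turn makes no difference.
- bore_land (a point): Point on the sleeve's axis 23.5 mm above its rim: middle of a 3 mm land (22 mm wide) in the bore, with a groove above. The rim first stops on the cross pin, 14 mm above the shoulder. With slot and pin within 0.1 rad it sinks freely 5 to 6 mm, until the land meets the balls; a push of about 6 to 15 N snaps it past them, home on the shoulder; the balls in the groove then hold it.
- plate_top (a point): Middle of the top face of the work table's round plate (96 mm in diameter, 6 mm thick), 88 mm above the work table's origin.
- post_top (a point): Middle of the top face of the work table's square post, by which it is gripped from above: 24 mm across flats, faces square to the work table's x and y axes, 39 mm high above the plate; this point is 127 mm above the work table's origin.
- tall_bottle: Bystander: white plastic bottle with a blue screw cap, 40 mm in diameter, 85 mm high, standing to the right of the turntable. Origin: middle of its underside.
- glass_dish: Bystander: waisted glass dish, 40 mm in diameter, 27 mm high, beside the bottle. Origin: middle of its underside.
- powder_jar: Bystander: screw-lid powder jar, 58 mm in diameter, 66 mm high, to the right of the work table. Origin: middle of its underside.
- stone_model: Bystander: plaster tooth model, 55 x 68 x 28 mm, farther right. Origin: middle of its underside.
- forceps: Bystander: steel ring-handled forceps, 161 x 67 mm, 6 mm thick, lying between the work table and the bottle, before the round-headed furnace (front at x = 0.51, platform edge at x = 0.53, z = 0.15, head from x = 0.61: carry the work table round in front of it). Origin: middle, on the bench.

How it is judged:
At the end, for the whole second after the job is handed in: The work table sits fully home on the spindle: its sleeve's rim within 2 mm of the flange's top, within 3 mm of the spindle's axis, within 0.05 rad of upright, at rest and released; each bystander within 30 mm of where it stood (z of work_table in the frame of spindle_foot between -0.003 and 0.002 m and horizontal distance between work_table and spindle_foot below 0.003 m and angle between work_table's own z axis and vertical below 0.05 rad and linear speed of work_table below 0.02 m/s and distance of each of tall_bottle, glass_dish, powder_jar, stone_model, forceps from where it was at the start of the episode below 0.03 m); the robot touches nothing.
It fails at once if the work table tips over (more than 0.6 rad) (angle between work_table's own z axis and vertical above 0.6 rad).
It fails at once if a bystander is pushed away by more than 30 mm (distance of any of tall_bottle, glass_dish, powder_jar, stone_model, forceps from where it was at the start of the episode above 0.03 m).
It also fails if it takes over 67 s, if anything falls off the work surface, if the arm or the gripper's body presses on something with over 40 N, if the wrist force passes 120 N, or if a joint passes its speed limit or range.

## Working session

There is one attempt and no reset: what is moved stays moved. The work goes in short steps, Python scripts to look and compute and a tool call to move; the robot and the scene stay as the last step left them, time stands still between calls to the robot, and variables do not carry over. Pictures are saved under pics/ and viewed, at most 10 in all, crops included, and the job is handed in when it is done.

Besides the shell and the picture viewer there is one more tool, called after ">>>" as name([rows], argument=value, ...), one row to a line, values as JSON. step_arm: Moves the arm, as the interface text tells. Its arguments: {"type":"object","properties":{"commands":{"type":"array","items":{"type":"object","properties":{"angular":{"type":"array","items":{"type":"number"}},"linear":{"type":"array","items":{"type":"number"}},"grip":{"type":"number"}}}},"force":{"type":"number"}},"required":["commands"]}

```bash
mkdir -p pics; ls; cat > h.py <<'E'
import numpy as np, cv2
from scipy.spatial.transform import Rotation as R
from rig import telemetry, viewer, env
def shot(n,fn):
    o=telemetry.get_obs(); c=viewer.read_camera(n); np.save('pics/'+fn+'.npy',{**c,'obs':o},allow_pickle=True)
    cv2.imwrite('pics/'+fn+'.png',c['frame'][:,:,::-1]); return c
def load(fn): return np.load('pics/'+fn+'.npy',allow_pickle=True).item()
def pose(c):
    if 'R' in c: return np.array(c['R']),np.array(c['t'])
    o=c['obs'];T=np.eye(4);T[:3,:3]=R.from_rotvec(o['tool_rot']).as_matrix();T[:3,3]=o['position']
    W=np.linalg.inv(T@np.array(c['T_tool_cam']));return W[:3,:3],W[:3,3]
def f(c): return 240/np.tan(np.radians(c['vfov'])/2)
def ray(c,u,v,z):
    Rm,t=pose(c);d=Rm.T@np.array([(u-c['cx'])/f(c),(v-c['cy'])/f(c),1]);o=-Rm.T@t
    return o+d*(z-o[2])/d[2]
def proj(c,X):
    Rm,t=pose(c);p=Rm@np.array(X)+t;return p[:2]/p[2]*f(c)+[c['cx'],c['cy']]
E
python3 - <<'E'
from h import *
for n in('top','side','wrist'):
    c=shot(n,n+'0'); print(n,c['vfov'],c['cx'],c['cy'],np.round(-pose(c)[0].T@pose(c)[1],3))
print(telemetry.get_obs())
cv2.imwrite('pics/ts.png',cv2.resize(np.vstack([load('top0')['frame'],load('side0')['frame']])[:,:,::-1],None,fx=.62,fy=.62)) 
E
```

```text
pics
top 45.76177869517892 326.2611013666798 242.31844450824337 [0.332 0.004 1.355]
side 48.16538180750233 319.60456395434966 236.5477643276707 [ 0.224 -1.017  0.808]Traceback (most recent call last):
  File "<stdin>", line 3, in <module>
  File "h.py", line 10, in pose
    o=c['obs'];T=np.eye(4);T[:3,:3]=R.from_rotvec(o['tool_rot']).as_matrix();T[:3,3]=o['position']
      ~^^^^^^^
KeyError: 'obs'
```

View pics/top0.png

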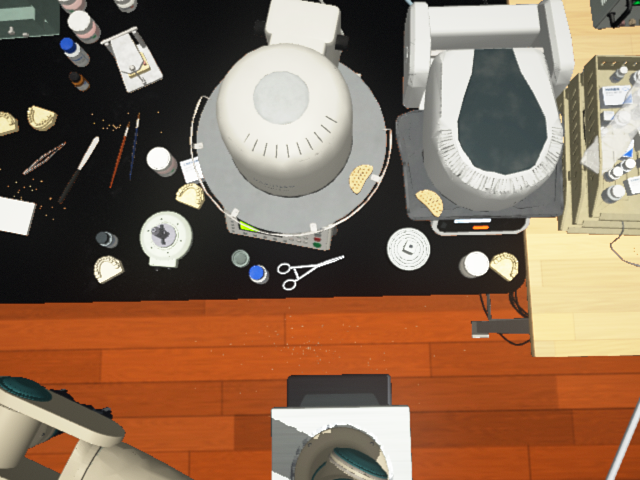

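View pics/side0.png

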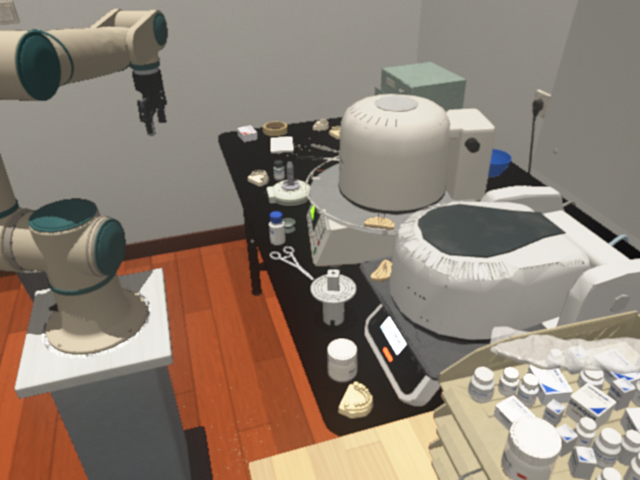

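The top view shows the turntable at about (165,238), the work table at (408,249), the forceps at (310,270) and the bottle at (258,274). The side view shows the work table's post at (333,277) and the spindle at (291,172). I'll enlarge both next.

```bash
python3 - <<'E'
from h import *
shot('wrist','wrist0')
def cr(n,x,y,w,k):
    h=w*3//4; return cv2.resize(load(n)['frame'][y:y+h,x:x+w],(400,300),interpolation=cv2.INTER_CUBIC)
a=np.vstack([np.hstack([cr('top0',125,203,80,5),cr('top0',370,219,80,5)]),np.hstack([cr('side0',250,150,80,5),cr('side0',293,260,80,5)])])
cv2.imwrite('pics/crop1.png',a[:,:,::-1])
E
```

```text
(no output)
```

View pics/crop1.png

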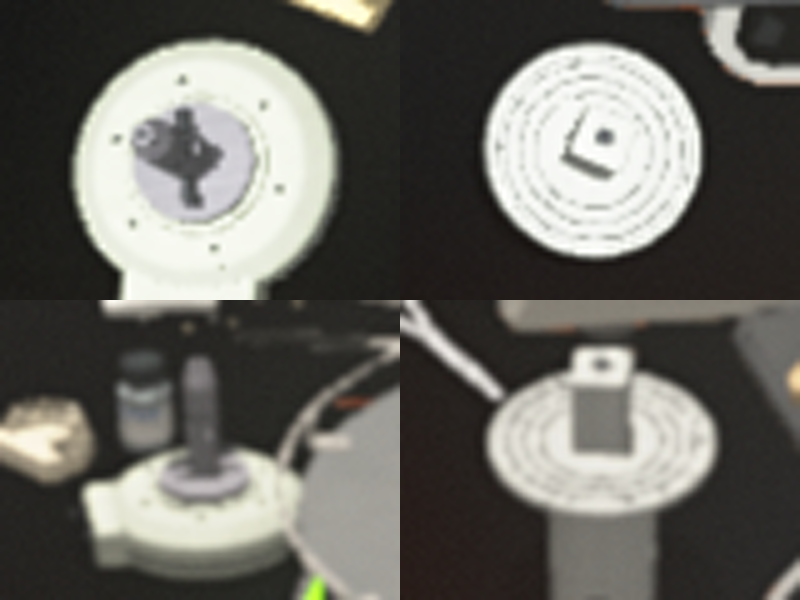

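Crop 1: the flange is centred at top pixel (164.1,235.3) and the nose at (154,229.8). The pin runs nearly vertically in the image, from (161.8,226) to (163.6,244). The plate centre is (408.7,248.9), the post-top hole is (410.8,246.2), and the post's lower edge runs about 22° clockwise in the image.

```bash
python3 - <<'E'
from h import *
c=load('top0'); s=load('side0')
P=lambda n,u,v,z:print(n,np.round(ray(c,u,v,z),4))
P('flange',164.1,235.3,.046);P('nose',154,229.8,.12);P('pinA',161.8,226,.057);P('pinB',163.6,244,.057)
P('plate',408.7,248.9,.088);P('post',410.8,246.2,.127);
a=ray(c,370+(565-400)/5,219+157/5,.094);b=ray(c,370+(612-400)/5,219+176/5,.094);print('edge',np.degrees(np.arctan2(*(b-a)[1::-1])))
P('bottle',258,274,.085);P('dish',240,258,.027);P('forc',[*(344,257)][0],257,.003);P('forcL',280,270,.003);P('forcD',288,288,.003);P('jar',475,264,.066)
# side
S=lambda n,u,v,z:print('side',n,np.round(ray(s,u,v,z),4))
S('nose',250+200/5,150+62/5,.12);S('post',293+201/5,260+65/5,.127);S('plate',293+202/5,260+142/5,.088);S('flange',250+205/5,150+178/5,.046)
o=load('wrist0')['obs'];print(R.from_rotvec(o['tool_rot']).as_matrix().round(3),o['position'],o['wrist_force'],o['opening'],env.grip_point_offset)
E
```

```text
flange [0.5542 0.402  0.046 ]
nose [0.5544 0.4022 0.12  ]
pinA [0.5744 0.4045 0.057 ]
pinB [0.5319 0.3993 0.057 ]
plate [ 0.5039 -0.1629  0.088 ]
post [ 0.5045 -0.1626  0.127 ]
edge -113.61848823371072
bottle [0.4548 0.1763 0.085 ]
dish [0.4992 0.2267 0.027 ]
forc [ 0.4993 -0.0189  0.003 ]
forcL [0.4712 0.1347 0.003 ]
forcD [0.4279 0.116  0.003 ]
jar [ 0.4691 -0.3145  0.066 ]
side nose [0.5537 0.404  0.12  ]
side post [ 0.5022 -0.1612  0.127 ]
side plate [ 0.5015 -0.1639  0.088 ]
side flange [0.5513 0.3976 0.046 ]
[[-0.926  0.378 -0.001]
 [ 0.378  0.926 -0.001]
 [ 0.    -0.001 -1.   ]] [0.19840302 0.48580626 0.23065301] [ 0.3153967  -0.04477974  0.57951813] 0.08541688133474652 0.0187
```

>>> step_arm([
  {"linear":[-66,-61,0],"angular":[0,0,0.024],"grip":0},
  {"linear":[-110,-101,0],"angular":[0,0,0.024],"grip":0},
  {"linear":[-154,-141,0],"angular":[0,0,0.024],"grip":0},
  {"linear":[-198,-182,0],"angular":[0,0,0.024],"grip":0},
  {"linear":[-242,-222,0],"angular":[0,0,0.024],"grip":0},
  {"linear":[-286,-263,0],"angular":[0,0,0.024],"grip":0},
  {"linear":[-330,-303,0],"angular":[0,0,0.024],"grip":0},
  {"linear":[-374,-343,0],"angular":[0,0,0.024],"grip":0},
])

```text
t: 1.2
position: [0.4123, 0.0318, 0.2314]
tool_rot: [0.642, 3.074, 0.001]
wrist_force: [0.1, 0.1, -1.3]
opening: 0.0852
grip_force: 0.0
```

```bash
cat >> h.py <<'E'
def go(x,y,z,yaw=None):
    o=telemetry.get_obs();M=R.from_rotvec(o['tool_rot']).as_matrix()
    print('t',o['t'],'p',np.round(o['position'],4),'yawY',np.degrees(np.arctan2(M[1,1],M[0,1])).round(2),'z',M[:,2].round(3),'F',np.round(o['wrist_force'],2),'T',np.round(o['torque'],2),'op',o['opening'],'j',np.round(o['joints'],2))
    print('lin',(1000*M.T@(np.array([x,y,z])-o['position'])).round(1))
    if yaw is not None:
        a=np.radians(yaw);T=np.column_stack([[-np.sin(a)*-1,-np.cos(a),0],[np.cos(a),np.sin(a),0],[0,0,-1]])
        T[:,0]=np.cross(T[:,1],T[:,2]);print('ang',R.from_matrix(M.T@T).as_rotvec().round(4))
E
python3 -c "
from h import *
go(.504,-.163,.231,66.4)"
```

```text
t 1.2 p [0.4123 0.0318 0.2314] yawY 66.4 z [ 0.001  0.    -1.   ] F [ 0.11  0.11 -1.27] T [ 0.01 -0.07 -0.04] op 0.08516838884118426 j [-0.01 -0.27  1.7   0.    1.71 -1.17]
lin [-162.1 -141.8    0.5]
ang [ 0.0006  0.0007 -0.    ]
```

>>> step_arm([
  {"linear":[-42,-38,0],"grip":0},
  {"linear":[-84,-76,0],"grip":0},
  {"linear":[-126,-114,0],"grip":0},
  {"linear":[-158,-142,0],"grip":0},
  {"linear":[-158,-142,0],"grip":0},
  {"linear":[-158,-142,0],"grip":0},
])

```text
validation failed for argument at $.co...
```

```bash
python3 - <<'E'
from h import *
c=shot('wrist','w1'); go(.504,-.163,.093,66.4)
c['obs']=telemetry.get_obs();print(proj(c,(.504,-.163,.127)),proj(c,(.504,-.163,.088)))
k=load('side0')['frame'][295:340,303:363]
a=np.hstack([c['frame'],np.zeros((480,160,3),np.uint8)]);a[:120,640:]=cv2.resize(k,(160,120),interpolation=2)
cv2.imwrite('pics/w1v.png',a[:,:,::-1])
E
```

```text
t 1.25 p [0.414  0.0258 0.2309] yawY 66.02 z [ 0.001 -0.003 -1.   ] F [-0.71 -4.32 -0.82] T [-0.13  0.01  0.03] op 0.08495309482624576 j [-0.02 -0.27  1.7  -0.    1.71 -1.18]
lin [-158.6 -135.5  138.6]
ang [-0.0029  0.002  -0.0067]
[138.55576496 436.37896466] [157.7298088  400.37145264]
```

View pics/w1v.png

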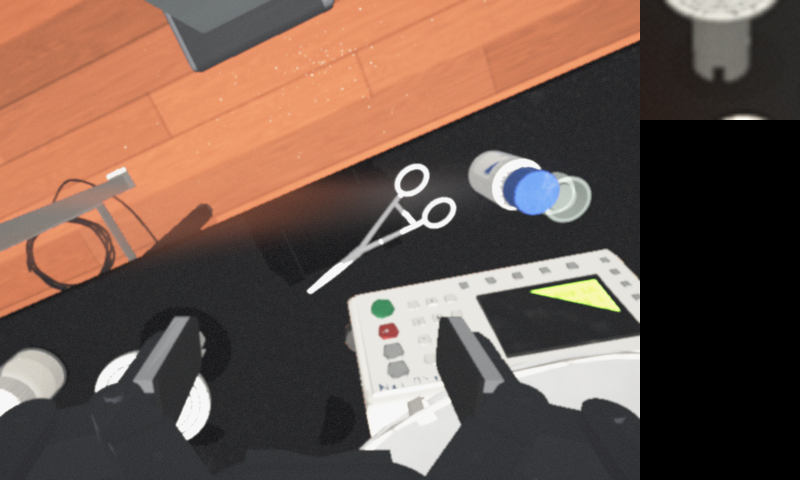

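The move was refused because every row needs an angular entry. The inset shows the slot facing the side camera, so it runs along about 66°.

>>> step_arm([
  {"linear":[-42,-38,0],"angular":[0,0,0],"grip":0},
  {"linear":[-84,-76,0],"angular":[0,0,0],"grip":0},
  {"linear":[-126,-114,0],"angular":[0,0,0],"grip":0},
  {"linear":[-154,-140,0],"angular":[0,0,0],"grip":0},
  {"linear":[-154,-140,0],"angular":[0,0,0],"grip":0},
  {"linear":[-154,-140,0],"angular":[0,0,0],"grip":0},
])

```text
t: 2.0
position: [0.4967, -0.1556, 0.2311]
tool_rot: [-0.642, -3.075, -0.001]
wrist_force: [-0.5, -0.1, 0.2]
opening: 0.0858
grip_force: 0.0
```

```bash
python3 - <<'E'
from h import *
c=shot('wrist','w2'); go(.504,-.163,.093,66.4)
c['obs']=telemetry.get_obs();print(proj(c,(.504,-.163,.127)),proj(c,(.504,-.163,.088)))
E
```

```text
t 2.05 p [ 0.4967 -0.1553  0.2313] yawY 66.45 z [-0.  0. -1.] F [-0.74 -0.    0.13] T [ 0.04 -0.01  0.01] op 0.08486775698895065 j [-0.37  0.04  1.41  0.    1.69 -1.53]
lin [ -9.8  -4.2 138.3]
ang [ 0.0003 -0.0002  0.0009]
[311.8124881  251.29805641] [312.54456196 232.45476986]
```

View pics/w2.png

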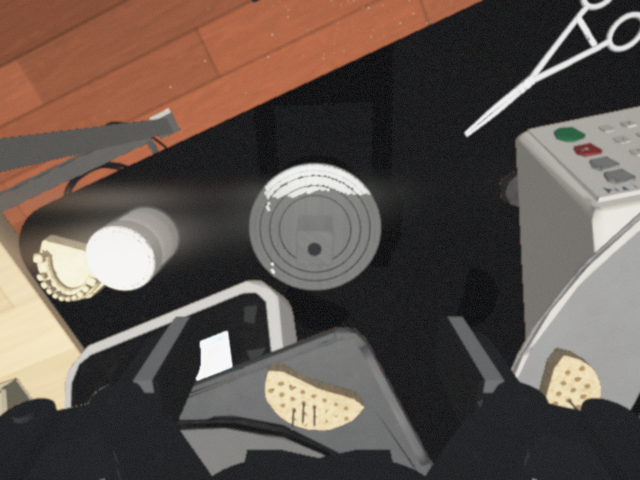

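Wrist view: post-top hole at (314,249), plate centre at (315.5,227), post square to the image. This is within about 2 mm of prediction.

```bash
python3 - <<'E'
from h import *
c=load('w2');print(ray(c,314,249,.127),ray(c,315.5,227,.088))
go(.503,-.1635,.093,66.4)
E
```

```text
[ 0.50299684 -0.1613784   0.127     ] [ 0.50092383 -0.15964361  0.088     ]
t 2.05 p [ 0.4967 -0.1553  0.2313] yawY 66.45 z [-0.  0. -1.] F [-0.74 -0.    0.13] T [ 0.04 -0.01  0.01] op 0.08486775698895065 j [-0.37  0.04  1.41  0.    1.69 -1.53]
lin [ -9.1  -5.1 138.3]
ang [ 0.0003 -0.0002  0.0009]
```

>>> step_arm([
  {"linear":[-8.5,-3.6,30],"angular":[0,0,0],"grip":0},
  {"linear":[-8.5,-3.6,60],"angular":[0,0,0],"grip":0},
  {"linear":[-8.5,-3.6,90],"angular":[0,0,0],"grip":0},
  {"linear":[-8.5,-3.6,110],"angular":[0,0,0],"grip":0},
  {"linear":[-8.5,-3.6,125],"angular":[0,0,0],"grip":0},
  {"linear":[-8.5,-3.6,135],"angular":[0,0,0],"grip":0},
  {"linear":[-8.5,-3.6,137],"angular":[0,0,0],"grip":0},
  {"linear":[-8.5,-3.6,137],"angular":[0,0,0],"grip":0},
], force=30)

```text
t: 3.05
position: [0.5036, -0.1629, 0.0949]
tool_rot: [0.642, 3.074, -0.0]
wrist_force: [0.8, -0.1, 0.6]
opening: 0.0854
grip_force: 0.0
```

>>> step_arm([
  {"linear":[0,0,0],"angular":[0,0,0],"grip":1},
  {"linear":[0,0,0],"angular":[0,0,0],"grip":1},
  {"linear":[0,0,0],"angular":[0,0,0],"grip":1},
  {"linear":[0,0,0],"angular":[0,0,0],"grip":1},
  {"linear":[0,0,0],"angular":[0,0,0],"grip":1},
  {"linear":[0,0,0],"angular":[0,0,0],"grip":1},
], force=30)

```text
t: 3.8
position: [0.5034, -0.1627, 0.0945]
tool_rot: [0.642, 3.075, 0.0]
wrist_force: [0.8, 0.7, 1.9]
opening: 0.0236
grip_force: 32.8
```

```bash
python3 -c "
from h import *
go(.503,-.163,.251,66.4);print(telemetry.get_obs()['grip_force'])"
```

```text
t 3.8 p [ 0.5034 -0.1627  0.0945] yawY 66.41 z [ 0.001  0.    -1.   ] F [0.78 0.7  1.91] T [ 0.24 -0.13 -0.02] op 0.023646683293615176 j [-0.38  0.15  1.57  0.    1.42 -1.54]
lin [   0.2   -0.4 -156.5]
ang [0.0003 0.0004 0.0002]
32.833033204078674
```

>>> step_arm([
  {"linear":[0,0,-5],"angular":[0,0,0],"grip":1},
  {"linear":[0,0,-20],"angular":[0,0,0],"grip":1},
  {"linear":[5,-2,-50],"angular":[0,0,0],"grip":1},
  {"linear":[15,-7,-90],"angular":[0,0,0],"grip":1},
  {"linear":[30,-13,-125],"angular":[0,0,0],"grip":1},
  {"linear":[45,-20,-150],"angular":[0,0,0],"grip":1},
  {"linear":[55,-24,-156],"angular":[0,0,0],"grip":1},
  {"linear":[55,-24,-156],"angular":[0,0,0],"grip":1},
], force=60)

```text
t: 4.8
position: [0.4429, -0.1628, 0.2502]
tool_rot: [0.643, 3.075, 0.0]
wrist_force: [-0.3, 0.3, -4.5]
opening: 0.0235
grip_force: 59.1
```

```bash
python3 -c "
from h import *
go(.43,.40,.25,7)"
```

```text
t 4.8 p [ 0.4429 -0.1628  0.2502] yawY 66.38 z [ 0. -0. -1.] F [-0.28  0.35 -4.51] T [-0.06  0.    0.02] op 0.02354364370718097 j [-0.43 -0.1   1.52  0.    1.73 -1.59]
lin [2.373e+02 5.105e+02 2.000e-01]
ang [2.0000e-04 2.0000e-04 1.0364e+00]
```

>>> step_arm([
  {"linear":[10,21,0],"angular":[0,0,0.04],"grip":1},
  {"linear":[27,58,0],"angular":[0,0,0.12],"grip":1},
  {"linear":[44,94,0],"angular":[0,0,0.2],"grip":1},
  {"linear":[61,131,0],"angular":[0,0,0.28],"grip":1},
  {"linear":[78,168,0],"angular":[0,0,0.36],"grip":1},
  {"linear":[95,204,0],"angular":[0,0,0.44],"grip":1},
  {"linear":[112,241,0],"angular":[0,0,0.52],"grip":1},
  {"linear":[129,277,0],"angular":[0,0,0.6],"grip":1},
])

```text
t: 5.8
position: [0.4355, 0.1442, 0.2485]
tool_rot: [-1.525, -2.744, 0.003]
wrist_force: [0.2, -0.1, -5.2]
opening: 0.0233
grip_force: 59.4
```

```bash
python3 -c "
from h import *
go(.43,.40,.25,7)"
```

```text
t 5.8 p [0.4355 0.1442 0.2485] yawY 31.89 z [-0.003 -0.001 -1.   ] F [ 0.18 -0.1  -5.24] T [ 0.05 -0.04  0.  ] op 0.0232722690454368 j [ 0.24 -0.14  1.55  0.    1.73 -0.32]
lin [220.1 130.4  -1.6]
ang [-2.700e-03 -4.000e-04  4.344e-01]
```

>>> step_arm([
  {"linear":[34,20,0],"angular":[0,0,0.07],"grip":1},
  {"linear":[68,40,0],"angular":[0,0,0.14],"grip":1},
  {"linear":[102,60,0],"angular":[0,0,0.21],"grip":1},
  {"linear":[136,81,0],"angular":[0,0,0.28],"grip":1},
  {"linear":[170,101,0],"angular":[0,0,0.35],"grip":1},
  {"linear":[200,118,0],"angular":[0,0,0.43],"grip":1},
  {"linear":[218,129,0],"angular":[0,0,0.43],"grip":1},
  {"linear":[218,129,0],"angular":[0,0,0.43],"grip":1},
])

```text
t: 6.8
position: [0.429, 0.397, 0.2476]
tool_rot: [-2.071, -2.361, 0.006]
wrist_force: [-0.9, -0.3, -4.2]
opening: 0.0232
grip_force: 59.6
```

```bash
python3 -c "
from h import *
go(.554,.402,.25,7)"
```

```text
t 6.8 p [0.429  0.397  0.2476] yawY 7.51 z [-0.003 -0.002 -1.   ] F [-0.93 -0.35 -4.15] T [-0.09 -0.04 -0.  ] op 0.023214475134703115 j [0.68 0.22 1.18 0.   1.74 0.55]
lin [-11.4 124.6  -2.8]
ang [-0.0035  0.0019  0.0089]
```

>>> step_arm([
  {"linear":[-3,30,-2],"angular":[-0.0035,0.002,0.009],"grip":1},
  {"linear":[-6,65,-2],"angular":[-0.0035,0.002,0.009],"grip":1},
  {"linear":[-9,100,-2],"angular":[-0.0035,0.002,0.009],"grip":1},
  {"linear":[-11,120,-2],"angular":[-0.0035,0.002,0.009],"grip":1},
  {"linear":[-11.4,124.6,-2],"angular":[-0.0035,0.002,0.009],"grip":1},
  {"linear":[-11.4,124.6,-2],"angular":[-0.0035,0.002,0.009],"grip":1},
  {"linear":[-11.4,124.6,-2],"angular":[-0.0035,0.002,0.009],"grip":1},
])

```text
t: 7.68
position: [0.554, 0.4008, 0.2526]
tool_rot: [2.083, 2.351, 0.006]
wrist_force: [-0.4, -0.5, -4.1]
opening: 0.0231
grip_force: 60.3
```

```bash
python3 - <<'E'
from h import *
c=shot('side','s3');shot('top','t3');go(.554,.402,.195,7)
k=lambda n,x,y:cv2.resize(load(n)['frame'][y:y+75,x:x+100],(400,300),interpolation=2)
for X in((.554,.402,.12),(.554,.402,.1545)):print(proj(c,X))
cv2.imwrite('pics/s3v.png',np.hstack([k('s3',240,120),k('t3',105,190)])[:,:,::-1])
E
```

```text
t 7.775 p [0.5541 0.4008 0.2528] yawY 6.91 z [ 0.004  0.003 -1.   ] F [-0.98  0.41 -4.8 ] T [-0.04  0.02  0.02] op 0.022965408296186558 j [0.57 0.52 0.8  0.   1.82 0.45]
lin [ 1.  -0.1 57.8]
ang [ 0.0039 -0.0023 -0.0015]
[290.27624319 162.65488823]
[289.69338192 151.93206181]
```

View pics/s3v.png

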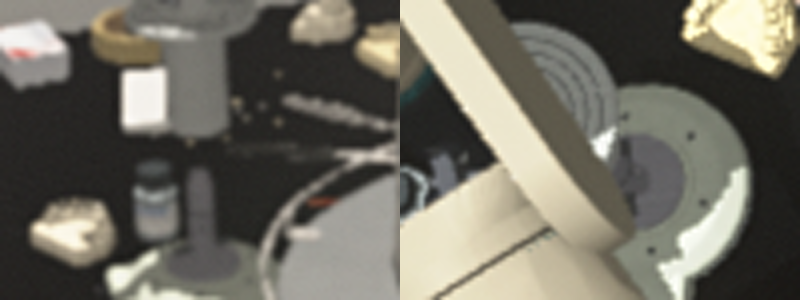

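The side view puts the sleeve centre at about pixel 289.5 and the nose at about 290.5, so they line up to within 2 mm. The slot isn't visible. I'm lowering it now.

>>> step_arm([
  {"linear":[1,0.7,15],"angular":[0.004,-0.002,0],"grip":1},
  {"linear":[1,0.7,35],"angular":[0.004,-0.002,0],"grip":1},
  {"linear":[1,0.7,50],"angular":[0.004,-0.002,0],"grip":1},
  {"linear":[1,0.7,58],"angular":[0.004,-0.002,0],"grip":1},
  {"linear":[1,0.7,58],"angular":[0.004,-0.002,0],"grip":1},
  {"linear":[1,0.7,58],"angular":[0.004,-0.002,0],"grip":1},
])

```text
t: 8.52
position: [0.5557, 0.402, 0.1954]
tool_rot: [2.084, 2.351, 0.002]
wrist_force: [0.1, -0.1, -4.1]
opening: 0.023
grip_force: 60.4
```

>>> step_arm([
  {"linear":[0,0,6],"angular":[0,0,0],"grip":1},
  {"linear":[0,0,12],"angular":[0,0,0],"grip":1},
  {"linear":[0,0,18],"angular":[0,0,0],"grip":1},
  {"linear":[0,0,18],"angular":[0,0,0],"grip":1},
  {"linear":[0,0,18],"angular":[0,0,0],"grip":1},
])

```text
t: 9.15
position: [0.5548, 0.4029, 0.1754]
tool_rot: [-2.081, -2.35, 0.0]
wrist_force: [-1.0, 5.3, -5.1]
opening: 0.023
grip_force: 60.2
```

```bash
python3 -c "
from h import *
go(.5545,.402,.165,7)"
```

```text
t 9.15 p [0.5548 0.4029 0.1754] yawY 6.94 z [-0.002  0.001 -1.   ] F [-1.01  5.32 -5.09] T [ 1.31  0.26 -0.01] op 0.022951485839941783 j [0.57 0.54 0.93 0.   1.68 0.45]
lin [-0.9 -0.4 10.4]
ang [-0.0016 -0.0016 -0.001 ]
```

>>> step_arm([
  {"linear":[1.2,0,0],"angular":[0,0,0],"grip":1},
  {"linear":[1.2,0,0],"angular":[0,0,0],"grip":1},
  {"linear":[1.2,0,0],"angular":[0,0,0],"grip":1},
])

```text
t: 9.52
position: [0.5549, 0.4032, 0.1759]
tool_rot: [-2.083, -2.35, 0.002]
wrist_force: [-2.4, 3.8, -5.9]
opening: 0.0235
grip_force: 60.1
```

```bash
python3 -c "
from h import *
go(.5545,.402,.159,7)"
```

```text
t 9.525 p [0.5549 0.4032 0.1759] yawY 6.89 z [-0.002 -0.    -1.   ] F [-2.43  3.82 -5.88] T [0.93 0.61 0.01] op 0.02349427750283638 j [0.57 0.54 0.93 0.   1.68 0.45]
lin [-1.1 -0.6 16.9]
ang [-0.0016 -0.0002 -0.0019]
```

>>> step_arm([
  {"linear":[2,-0.8,0],"angular":[0,0,0],"grip":1},
  {"linear":[2,-0.8,0],"angular":[0,0,0],"grip":1},
  {"linear":[2,-0.8,5],"angular":[0,0,0],"grip":1},
  {"linear":[2,-0.8,10],"angular":[0,0,0],"grip":1},
  {"linear":[2,-0.8,14],"angular":[0,0,0],"grip":1},
  {"linear":[2,-0.8,14],"angular":[0,0,0],"grip":1},
  {"linear":[2,-0.8,14],"angular":[0,0,0],"grip":1},
])

```text
t: 10.4
position: [0.5543, 0.405, 0.1625]
tool_rot: [-2.084, -2.35, 0.0]
wrist_force: [-0.2, -0.9, -4.2]
opening: 0.023
grip_force: 60.3
```

```bash
python3 -c "
from h import *
go(.5545,.402,.1525,7)"
```

```text
t 10.4 p [0.5543 0.405  0.1625] yawY 6.87 z [-0.  0. -1.] F [-0.2  -0.86 -4.21] T [-0.02  0.01 -0.03] op 0.023009908616065458 j [0.58 0.54 0.95 0.   1.65 0.46]
lin [-3.  -0.2 10. ]
ang [-0.0002 -0.0002 -0.0022]
```

>>> step_arm([
  {"linear":[0,0,3],"angular":[0,0,0],"grip":1},
  {"linear":[0,0,6],"angular":[0,0,0],"grip":1},
  {"linear":[0,0,8],"angular":[0,0,0],"grip":1},
  {"linear":[0,0,9],"angular":[0,0,0],"grip":1},
  {"linear":[0,0,10],"angular":[0,0,0],"grip":1},
  {"linear":[0,0,10],"angular":[0,0,0],"grip":1},
])

```text
t: 11.15
position: [0.5542, 0.4049, 0.1523]
tool_rot: [-2.084, -2.35, 0.001]
wrist_force: [-0.6, -0.2, -3.8]
opening: 0.0234
grip_force: 60.4
```

```bash
python3 -c "
from h import *
go(.5545,.405,.1485,7)"
```

```text
t 11.15 p [0.5542 0.4049 0.1523] yawY 6.87 z [-0.001  0.    -1.   ] F [-0.6  -0.17 -3.85] T [ 0.06 -0.04  0.04] op 0.02337214011277873 j [0.58 0.55 0.96 0.   1.63 0.46]
lin [0.  0.3 3.8]
ang [-0.0005 -0.0001 -0.0022]
```

>>> step_arm([
  {"linear":[0,0,1.5],"angular":[0,0,0],"grip":1},
  {"linear":[0,0,3],"angular":[0,0,0],"grip":1},
  {"linear":[0,0,4],"angular":[0,0,0],"grip":1},
  {"linear":[0,0,5],"angular":[0,0,0],"grip":1},
  {"linear":[0,0,5],"angular":[0,0,0],"grip":1},
])

```text
t: 11.78
position: [0.5545, 0.4051, 0.1483]
tool_rot: [2.084, 2.351, 0.002]
wrist_force: [-0.6, -0.2, 2.6]
opening: 0.0233
grip_force: 61.2
```

```bash
python3 -c "
from h import *
go(.5545,.405,.1405,7)"
```

```text
t 11.775 p [0.5545 0.4051 0.1483] yawY 6.88 z [ 0.001  0.001 -1.   ] F [-0.62 -0.19  2.56] T [-0.13  0.16 -0.07] op 0.023319687698240173 j [0.58 0.55 0.97 0.   1.62 0.46]
lin [-0.1 -0.   7.8]
ang [ 0.0008 -0.0007 -0.0022]
```

It dropped past the pin and is resting on the balls, at the expected height. I'm pressing it through now.

>>> step_arm([
  {"linear":[0,0,1],"angular":[0,0,0],"grip":1},
  {"linear":[0,0,2],"angular":[0,0,0],"grip":1},
  {"linear":[0,0,3],"angular":[0,0,0],"grip":1},
  {"linear":[0,0,4],"angular":[0,0,0],"grip":1},
  {"linear":[0,0,5],"angular":[0,0,0],"grip":1},
  {"linear":[0,0,5],"angular":[0,0,0],"grip":1},
])

```text
t: 12.52
position: [0.5538, 0.4048, 0.141]
tool_rot: [-2.083, -2.35, 0.004]
wrist_force: [-0.5, -0.0, -6.2]
opening: 0.0234
grip_force: 60.1
```

```bash
python3 -c "
from h import *
go(.5545,.405,.1405,7)"
```

```text
t 12.525 p [0.5538 0.4048 0.141 ] yawY 6.88 z [-0.002 -0.001 -1.   ] F [-0.54 -0.01 -6.24] T [0.03 0.03 0.04] op 0.023363139053771707 j [0.58 0.55 0.98 0.   1.62 0.46]
lin [0.1 0.7 0.5]
ang [-0.0024  0.0007 -0.0021]
```

>>> step_arm([
  {"linear":[0,0,1],"angular":[0,0,0],"grip":1},
  {"linear":[0,0,2],"angular":[0,0,0],"grip":1},
  {"linear":[0,0,3],"angular":[0,0,0],"grip":1},
  {"linear":[0,0,3],"angular":[0,0,0],"grip":1},
])

```text
t: 13.02
position: [0.5544, 0.405, 0.1405]
tool_rot: [-2.084, -2.351, -0.001]
wrist_force: [-2.5, -1.8, 2.5]
opening: 0.0234
grip_force: 61.3
```

```bash
python3 -c "
from h import *
go(.5545,.405,.1405,7)"
```

```text
t 13.025 p [0.5544 0.405  0.1405] yawY 6.87 z [ 0.     0.001 -1.   ] F [-2.48 -1.82  2.48] T [-0.44  0.73 -0.  ] op 0.02339868138420623 j [0.58 0.55 0.98 0.   1.61 0.46]
lin [-0.   0.1  0. ]
ang [ 0.0006 -0.0006 -0.0022]
```

>>> step_arm([
  {"linear":[0,0,2],"angular":[0,0,0],"grip":1},
  {"linear":[0,0,3],"angular":[0,0,0],"grip":1},
  {"linear":[0,0,3],"angular":[0,0,0],"grip":1},
  {"linear":[0,0,0],"angular":[0,0,0],"grip":1},
  {"linear":[0,0,-2],"angular":[0,0,0],"grip":1},
])

```text
t: 13.65
position: [0.5543, 0.405, 0.1407]
tool_rot: [-2.084, -2.35, 0.0]
wrist_force: [-0.2, 0.1, -5.6]
opening: 0.0234
grip_force: 60.3
```

>>> step_arm([
  {"linear":[0,0,0],"angular":[0,0,0],"grip":0},
  {"linear":[0,0,0],"angular":[0,0,0],"grip":0},
  {"linear":[0,0,0],"angular":[0,0,0],"grip":0},
  {"linear":[0,0,0],"angular":[0,0,0],"grip":0},
  {"linear":[0,0,0],"angular":[0,0,0],"grip":0},
  {"linear":[0,0,0],"angular":[0,0,0],"grip":0},
])

```text
t: 14.4
position: [0.5543, 0.4049, 0.1413]
tool_rot: [-2.084, -2.35, 0.0]
wrist_force: [0.4, -0.1, -0.2]
opening: 0.0854
grip_force: 0.0
```

>>> step_arm([
  {"linear":[0,0,-15],"angular":[0,0,0],"grip":0},
  {"linear":[0,0,-40],"angular":[0,0,0],"grip":0},
  {"linear":[0,0,-80],"angular":[0,0,0],"grip":0},
  {"linear":[0,-30,-120],"angular":[0,0,0],"grip":0},
  {"linear":[0,-80,-140],"angular":[0,0,0],"grip":0},
  {"linear":[0,-130,-140],"angular":[0,0,0],"grip":0},
  {"linear":[0,-150,-140],"angular":[0,0,0],"grip":0},
  {"linear":[0,-150,-140],"angular":[0,0,0],"grip":0},
])

```text
t: 15.4
position: [0.4046, 0.3872, 0.2835]
tool_rot: [2.083, 2.352, 0.004]
wrist_force: [-0.2, -0.0, 0.5]
opening: 0.0855
grip_force: 0.0
```

```bash
python3 - <<'E'
from h import *
c=shot('side','s4');shot('top','t4');go(.5,.4,.2)
for X in((.5543,.404,.134),(.5543,.404,.173),(.5543,.404,.046)):print(proj(c,X))
k=lambda n,x,y:cv2.resize(load(n)['frame'][y:y+75,x:x+100],(400,300),interpolation=2)
cv2.imwrite('pics/s4v.png',np.hstack([k('s4',240,120),cv2.resize(load('t4')['frame'],(400,300))])[:,:,::-1])
E
```

```text
t 15.5 p [0.406  0.387  0.2823] yawY 6.87 z [ 0.001  0.001 -1.   ] F [-0.01 -0.78 -0.67] T [ 0.03 -0.02 -0.01] op 0.08535530811068046 j [0.7  0.15 1.2  0.   1.79 0.58]
lin [ 1.6 94.9 82.3]
[289.97113696 158.04787068]
[289.30452691 145.79805561]
[291.41128827 184.51249906]
```

View pics/s4v.png

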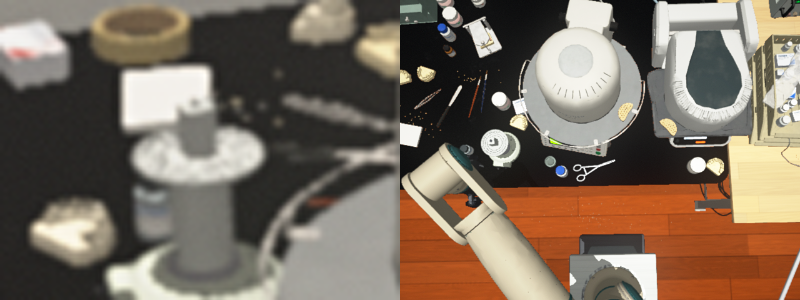

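The plate centre is at side pixel (289.5,158.2) against a predicted (290,158). The table is upright and home on the flange, and the other things are undisturbed.

```bash
python3 -c "
from rig import env
print(env.close_job())"
```

```text
the job is handed in; nothing more can be done
None
```

The work table is on the turntable spindle: it dropped over the pin, snapped past the balls and seated at the expected height on the flange. I let go and moved the arm clear; the other things look unmoved, and I handed the job in at about 15.5 s (no verdict was returned).

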